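Tip the guest soaps into the storage box

TASK

Pick up the steel soap dish by its leaning handle plate with all three guest soaps on it, and tip it over the open grey box so that the soaps slide off its lip into the box, keeping the lip no more than 10 cm above the box's rim and not touching the soaps with the gripper. Then set the empty dish down upright in the middle of the slatted wooden drainer and let go. Leave the tumbler, the bottle and the jar where they stand.

Things in the scene. Friction and masses are not known exactly. Their poses are not given: they have to be found in the camera images.
- dish: loose steel soap dish: flat pan 130 x 110 mm (own x by y), floor 5 mm thick, walls 4 mm thick: 22 mm high at +y and -y, 26 mm at the back (-x); open at +x (the lip). At the back a flat handle plate leans away (towards -x). Origin: centre of the pan's underside, z up. 0.2 kg. The three soaps lie loose on it and slide when it is tipped 30 to 40 degrees
- dish_grip (a point): middle of the handle plate's gripping zone, at (-92, 0, 61) mm in the dish's frame, same axes. The plate, 8 mm thick and 100 mm wide along y, leans back 35 degrees from vertical, from (-62, 0, 18) to its upper edge at (-107, 0, 82) mm; it is gripped across the 8 mm, fingers pointing down along the plate
- dish_lip (a point): middle of the dish's open lip, top of the floor, at (65, 0, 5) mm in the dish's frame; same axes as the dish
- box: loose open-topped plain grey plastic box, 160 x 180 mm (own x by y), 60 mm high, walls and floor 5 mm, 0.5 kg. Origin: centre of its underside; z up
- drainer: fixed wooden drainer of five slats running along its x, 200 x 160 mm (own x by y), top 18 mm above the counter. Origin: centre of its underside; z up
- soap_bar_mid (a point): centre of the oblong guest soap, 44 x 28 x 18 mm, off-white, lying on the dish
- soap_square_mid (a point): centre of the square guest soap, 34 x 34 x 18 mm, off-white, lying on the dish
- soap_round_mid (a point): centre of the round guest soap, 34 mm across, 18 mm high, off-white, lying on the dish
- soap_bar: the oblong guest soap; origin at the centre of its underside
- soap_square: the square guest soap; origin at the centre of its underside
- soap_round: the round guest soap; origin at the centre of its underside
- tumbler: white ceramic tumbler, 68 mm across, 95 mm high, a bystander; origin at the centre of its underside
- shampoo: white bottle, 54 mm across, 150 mm high, a bystander; origin at the centre of its underside
- jar: glass jar with metal cap, 64 mm across, 55 mm high, a bystander; origin at the centre of its underside
Not all that is in view belongs to the job. What is shaped like the dish but orange or pink is not meant.

How it is judged:
On the way, in this order (a step that is already met when the one before it is completed fails the run):
1. the dish is lifted clear of the counter with all three soaps on it (height (world z) of dish above 0.05 m and x of soap_bar_mid in the frame of dish between -0.065 and 0.068 m and y of soap_bar_mid in the frame of dish between -0.055 and 0.055 m and z of soap_bar_mid in the frame of dish between 0 and 0.05 m and x of soap_square_mid in the frame of dish between -0.065 and 0.068 m and y of soap_square_mid in the frame of dish between -0.055 and 0.055 m and z of soap_square_mid in the frame of dish between 0 and 0.05 m and x of soap_round_mid in the frame of dish between -0.065 and 0.068 m and y of soap_round_mid in the frame of dish between -0.055 and 0.055 m and z of soap_round_mid in the frame of dish between 0 and 0.05 m), for 0.1 s.
2. all three soaps are in the box while the dish is still held up in the air (height (world z) of dish_grip above 0.11 m and x of soap_bar_mid in the frame of box between -0.08 and 0.08 m and y of soap_bar_mid in the frame of box between -0.09 and 0.09 m and z of soap_bar_mid in the frame of box between 0 and 0.06 m and x of soap_square_mid in the frame of box between -0.08 and 0.08 m and y of soap_square_mid in the frame of box between -0.09 and 0.09 m and z of soap_square_mid in the frame of box between 0 and 0.06 m and x of soap_round_mid in the frame of box between -0.08 and 0.08 m and y of soap_round_mid in the frame of box between -0.09 and 0.09 m and z of soap_round_mid in the frame of box between 0 and 0.06 m), for 0.1 s.
At the end, for the whole second after the job is handed in: All three soaps lie still inside the upright box (their centres within its walls and below its rim), and the empty dish stands released, still and upright (within 0.1 rad) on the drainer's slats, its origin within 40 mm of the drainer's centre, any way round (x of soap_bar_mid in the frame of box between -0.08 and 0.08 m and y of soap_bar_mid in the frame of box between -0.09 and 0.09 m and z of soap_bar_mid in the frame of box between 0 and 0.06 m and x of soap_square_mid in the frame of box between -0.08 and 0.08 m and y of soap_square_mid in the frame of box between -0.09 and 0.09 m and z of soap_square_mid in the frame of box between 0 and 0.06 m and x of soap_round_mid in the frame of box between -0.08 and 0.08 m and y of soap_round_mid in the frame of box between -0.09 and 0.09 m and z of soap_round_mid in the frame of box between 0 and 0.06 m and angle between each of box, dish's own z axis and vertical below 0.1 rad and horizontal distance between dish and drainer below 0.04 m and z of dish in the frame of drainer between 0.012 and 0.024 m and contact force between dish and drainer above 0.3 N and linear speed of dish below 0.02 m/s and linear speed of each of soap_bar, soap_square, soap_round below 0.03 m/s); the robot touches nothing.
It fails at once if a soap leaves the dish's lip more than 10 cm above the box's rim (its centre over 17 cm above the counter) ((x of soap_bar_mid in the frame of dish above 0.075 m and height (world z) of soap_bar_mid above 0.17 m) or (x of soap_square_mid in the frame of dish above 0.075 m and height (world z) of soap_square_mid above 0.17 m) or (x of soap_round_mid in the frame of dish above 0.075 m and height (world z) of soap_round_mid above 0.17 m)).
It fails at once if the gripper's fingers touch a soap (contact force between the fingers and soap_bar above 0.5 N or contact force between the fingers and soap_square above 0.5 N or contact force between the fingers and soap_round above 0.5 N).
It fails at once if the tumbler, the bottle or the jar is moved by over 20 mm or tipped (distance of any of tumbler, shampoo, jar from where it was at the start of the episode above 0.02 m or angle between any of tumbler, shampoo, jar's own z axis and vertical above 0.3 rad).
It also fails if it takes over 54 s, if anything falls off the work surface, if the arm or the gripper's body presses on something with over 40 N, if the wrist force passes 120 N, or if a joint passes its speed limit or range.

ROBOT

A 6-joint arm with a two-finger parallel gripper is mounted at the origin on the work surface. World frame = base frame: x ahead of the robot, y to its left, z up, the work surface at z = 0. Lengths are in m, angles in rad, forces in N, time in s.
With the tool pointing down it reaches from about 0.25 to 0.8 m from the base axis. Payload 3.9 kg.
Tool frame: the origin (TCP) lies at the very end of the fingers, on their centre line; the grasp point (between the pads) lies 19 mm behind it (ctrl.grasp_offset is the distance from the TCP to the grasp point, in m); z points along the fingers, y is the line along which they close (so a half turn about z gives the same grasp; the last joint's range is limited). The gripper opens to 85 mm and grips with 20 to 120 N. Pads are 22 mm wide; open, the fingers measure 114 mm over their backs; the gripper's body (76 mm by 85 mm) begins 54 mm behind the grasp point. The pads swing forward as they close: fully open they stand 13 mm farther back than shut.
Start: joints at [-1.107, 0.26, -0.138, 1.173, 0, 1.571], TCP at [0.235, -0.47, 0.208] pointing down, gripper open.
Joint ranges: [-2.78, 2.78], [-0.83, 1.72], [-1.28, 1.37], [-1.9, 2.12], [-1.57, 1.48], [-3.14, 3.14]. Speed limits (rad/s): [2.57, 2.57, 3.14, 3.14, 3.14, 3.14].

INTERFACE

Orientations are given as a unit quaternion [x, y, z, w].
In Python, from rig import monitor, eyes, ctrl gives the robot as it stands.
- The arm moves only by the shell command python3 -m creep 'ROWS' [FORCE]. ROWS is JSON, a list of rows, each an object with "travel": the shift along the tool's x, y, z each as a share of 0.06 m, from -1 to 1, a list of three; "delta_rot": the turn, a rotation vector about the tool's x, y, z each as a share of 0.08 rad, from -1 to 1, a list of three; "gripper": the opening, from 0 (shut) to 1 (fully open). In form: [{"travel": [x, y, z], "delta_rot": [ax, ay, az], "gripper": gripper}, ...]. A call has 1 to 12 rows; each row shifts and turns the commanded pose from where the row before left it, along the tool's axes as they then stand; what a row does not reach is not made up. A row lasts 1/8 s, in which the tool goes at most 62.5 mm and 10.7 degrees, less where a joint would pass 70% of its speed; a pose out of reach is approached as far as the arm can. A call with a number of a shift or a turn outside -1 to 1 is refused whole. A call with a gripper value outside its range is refused whole. The fingers move at their own pace and stop on an object; FORCE is the grip in N (left out, the last holds). Time passes only in rows, so rows that do not move let the fingers close. It gives the time, the measured TCP pose, the force, the opening and the grip force at its end, in the units of the state.
- monitor.observe(): the state, without advancing time (a new reading comes with each control period).
- eyes.camera(name): name is "side" or "top" or "wrist"; returns the picture (400x640x3 uint8, red, green, blue); there is no depth.
- eyes.camera_model(name): a dict with "K" (3x3 intrinsics, pixels), "R" (3x3) and "t" (3): a world point X has camera coordinates R X + t. Camera axes: x right, y down, z forward; pixel columns grow to the right and rows downward; lengths in m; the calibration is good to about 2 mm. A picture is of the moment at which its call begins: read the wrist's pose just before it. camera_model takes no time and is no camera call; for the wrist camera it gives the pose at the moment of the call.
- ctrl.hand_in(): hands the job in; it is judged then, once.
The state is a dict: "time": time; "q": joint angles; "qd": joint speeds; "tau": joint torques, N m; "ee_pos": TCP position; "ee_rot": TCP orientation; "wrist_force": force on the tool from outside, world axes, zero at the start; "torque": the same for the moment, N m; "width": opening from 0.0 (shut) to 1.0 (fully open); "gripper_force": force on a finger pad.
Only numpy, scipy, OpenCV 4.12 (cv2) and the standard library are available. Lean on these libraries where they do the work, as an engineer would, in place of code of your own. Each camera call takes 0.05 s, during which the arm holds its last target. There are 200 camera calls.

## Working session

There is one attempt and no reset: what is moved stays moved. The work goes in short steps, Python scripts to look and compute and a shell command to move; the robot and the scene stay as the last step left them, time stands still between calls to the robot, and variables do not carry over. Pictures are saved under pics/ and viewed, at most 10 in all, crops included, and the job is handed in when it is done.

```bash
ls; mkdir -p pics
python3 - <<'E'
from rig import monitor, eyes, ctrl
import cv2
s=monitor.observe();print(s['time'],s['ee_pos'],s['ee_rot'])
for n in('top','side'):
    cv2.imwrite(f'pics/{n}0.png',eyes.camera(n)[:,:,::-1]); m=eyes.camera_model(n);print(n,m)
E
```

```text
pics
0.0 [ 0.23451956 -0.46887764  0.20674591] [ 9.73234778e-01  2.29810934e-01 -2.22962982e-04 -9.75757901e-04]
top {'K': array([[428.95480264,   0.        , 322.52463627],
       [  0.        , 428.95480264, 198.33871904],
       [  0.        ,   0.        ,   1.        ]]), 'R': array([[-2.15221189e-03, -9.99799145e-01,  1.99258220e-02],
       [-9.93411108e-01, -1.45600594e-04, -1.14605187e-01],
       [ 1.14585069e-01, -2.00411876e-02, -9.93211263e-01]]), 't': array([0.01547251, 0.54139849, 1.07613073])}
side {'K': array([[396.03035933,   0.        , 319.6350166 ],
       [  0.        , 396.03035933, 198.95866706],
       [  0.        ,   0.        ,   1.        ]]), 'R': array([[-0.77082619, -0.63686171,  0.01530181],
       [-0.49026696,  0.57771519, -0.65259748],
       [ 0.40677426, -0.5105412 , -0.75755025]]), 't': array([0.41337493, 0.2842065 , 1.07018249])}
```

View pics/top0.png

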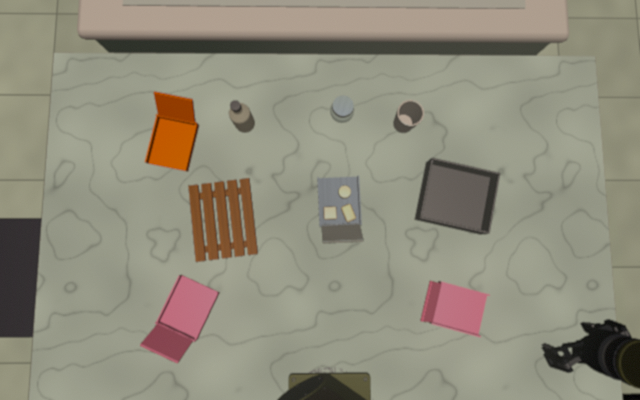

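View pics/side0.png

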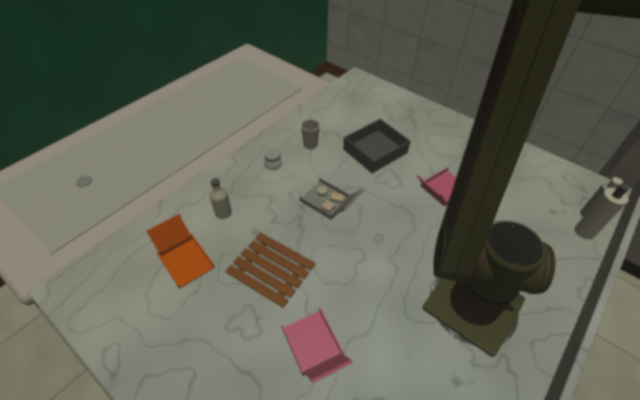

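The top view shows the steel dish with three soaps at about (340,210), its handle towards the robot. The grey box is at (457,196) and the drainer at (223,220). The bystanders are at (240,115), (343,108) and (408,115). The side view has the dish at (330,197), the box at (376,145) and the drainer at (270,268). I'll enlarge crops next.

Run:
```python
import cv2,numpy as np
t=cv2.imread('pics/top0.png');s=cv2.imread('pics/side0.png')
a=cv2.resize(t[150:270,180:380],None,fx=4,fy=4,interpolation=cv2.INTER_CUBIC)
cv2.imwrite('pics/ct.png',cv2.convertScaleAbs(a,alpha=1.3))
b=cv2.resize(s[105:225,280:420],None,fx=5,fy=5,interpolation=cv2.INTER_CUBIC)
cv2.imwrite('pics/cs.png',cv2.convertScaleAbs(b,alpha=1.6))
```

```text
(no output)
```

View pics/ct.png

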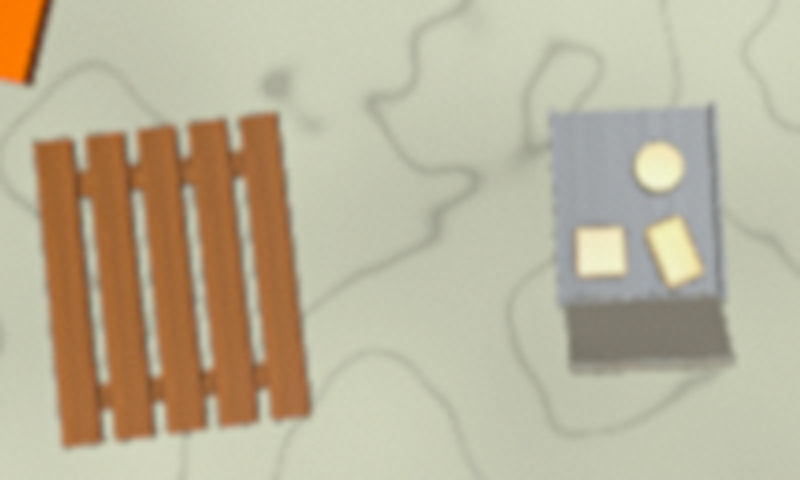

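View pics/cs.png

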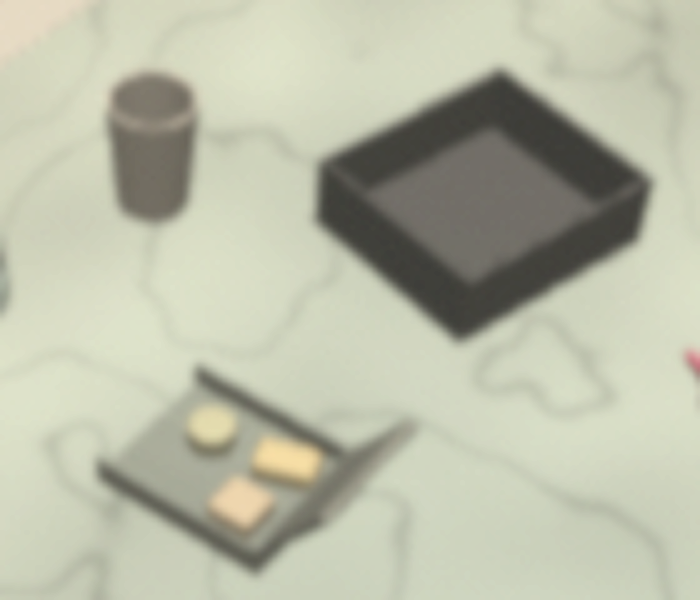

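The top crop shows the handle's upper edge from (322.5,242) to (363.8,240) and the wall tops at the lip at (318.3,178.3) and (358.3,176.3). In the side crop the handle edge runs from (363,190) to about (344.4,209.4), and the lip wall tops are at (320,178.6) and (300,198). The box rim is clear in both views. I'll triangulate these points and fit poses.

```bash
cat > h.py <<'E'
import numpy as np
from scipy.optimize import least_squares
from scipy.spatial.transform import Rotation as Ro
from rig import monitor, eyes, ctrl
M={n:eyes.camera_model(n) for n in('top','side')}
def proj(n,X):
    m=M[n] if isinstance(n,str) else n
    c=m['R']@np.asarray(X)+m['t'];u=m['K']@c;return u[:2]/u[2]
def tri(pt,ps):
    return least_squares(lambda X:np.r_[proj('top',X)-pt,proj('side',X)-ps],[.4,0,.05]).x
def onz(pt,z,n='top'):
    return np.r_[least_squares(lambda X:proj(n,[X[0],X[1],z])-pt,[.4,0]).x,z]
def fit(obs,x0):
    # obs: (cam, local pt, pixel); params x,y,z,yaw
    f=lambda p:np.concatenate([proj(c,Ro.from_euler('z',p[3]).apply(l)+p[:3])-px for c,l,px in obs])
    r=least_squares(f,x0,loss='soft_l1');return r.x,np.abs(r.fun).reshape(-1,2).round(1).tolist()
E
python3 - <<'E'
from h import *
np.set_printoptions(precision=4,suppress=True)
A=[((322.5,242),(344.4,209.4),(-.107,.05,.082)),((363.75,240),(363,190),(-.107,-.05,.082)),
((318.25,178.25),(300,198),(.065,.055,.022)),((358.25,176.25),(320,178.6),(.065,-.055,.022))]
for t,s,l in A: print(tri(t,s),l)
ob=[]
for t,s,l in A: ob+=[('top',l,t),('side',l,s)]
print('dish',*fit(ob,[.4,0,0,0]))
B=[((432,160),(344,137.6),(.08,.09,.06)),((498,172),(380,119),(.08,-.09,.06)),((489,234),(410.4,141.6),(-.08,-.09,.06)),((417,224),(372,161.5),(-.08,.09,.06))]
ob=[]
for t,s,l in B: print(tri(t,s),l);ob+=[('top',l,t),('side',l,s)]
print('box',*fit(ob,[.4,-.3,0,0]))
D=[((188.75,185.75),(.1,.08,.018)),((249.5,178.25),(.1,-.08,.018)),((257.5,253.75),(-.1,-.08,.018)),((196.25,261.5),(-.1,.08,.018))]
print('drainer',*fit([('top',l,p) for p,l in D]+[('side',(.1,-.08,.018),(259,234)),('side',(-.1,-.08,.018),(315,263)),('side',(-.1,.08,.018),(285,305)),('side',(.1,.08,.018),(227,270))],[.4,.3,0,0]))
print('shampoo',onz((243,127),0.0),'jar',onz((343,108),.055),'tumbler',onz((408,110),.09))
E
```

```text
[0.4288 0.0163 0.0803] (-0.107, 0.05, 0.082)
[ 0.4333 -0.0849  0.0775] (-0.107, -0.05, 0.082)
[0.597  0.026  0.0147] (0.065, 0.055, 0.022)
[ 0.6011 -0.0794  0.0193] (0.065, -0.055, 0.022)
dish [ 0.5366 -0.03   -0.0056  0.0446] [[0.4, 0.5], [0.6, 0.8], [0.1, 0.6], [0.2, 0.5], [0.8, 1.1], [0.6, 0.3], [0.9, 0.8], [0.3, 0.2]]
[ 0.638  -0.2636  0.0593] (0.08, 0.09, 0.06)
[ 0.6046 -0.4334  0.0596] (0.08, -0.09, 0.06)
[ 0.4486 -0.4035  0.0557] (-0.08, -0.09, 0.06)
[ 0.4769 -0.2143  0.0772] (-0.08, 0.09, 0.06)
box [ 0.5428 -0.3284  0.0019 -0.203 ] [[2.9, 1.2], [0.6, 0.4], [0.4, 0.9], [0.5, 0.3], [0.3, 0.7], [0.6, 0.6], [1.2, 3.7], [2.6, 1.2]]
drainer [ 0.4886  0.272  -0.0031  0.1326] [[0.2, 0.3], [0.1, 0.7], [1.1, 0.1], [0.0, 0.6], [1.5, 1.9], [1.4, 0.2], [1.1, 2.1], [1.6, 1.2]]
shampoo [0.7385 0.2283 0.    ] jar [ 0.7742 -0.0381  0.055 ] tumbler [ 0.758  -0.1991  0.09  ]
```

The fits agree with the given heights: dish z≈0 with the handle's top edge at about 0.08, and box rim at about 0.06. Next is a planner that prints constant-twist rows from the current pose to a target.

```bash
cat >> h.py <<'E'
from scipy.linalg import logm
RG=np.array([[0,.8192,.5736],[1,0,0],[0,.5736,-.8192]])  # tool axes in dish frame
GRIP=np.array([-.092,0,.061])
def T(R,p):
    m=np.eye(4);m[:3,:3]=R;m[:3,3]=p;return m
def toolpose(xy_z,yaw,pitch=0,back=0.,ref=(0,0,0)):
    """tool pose so that dish point ref is at xy_z, dish yawed/pitched (lip down +)"""
    Rd=Ro.from_euler('zy',[yaw,pitch]).as_matrix()
    g=GRIP+RG[:,2]*(.019-back)
    return T(Rd@RG,np.array(xy_z)+Rd@(g-np.array(ref)))
def cur():
    s=monitor.observe();return T(Ro.from_quat(s['ee_rot']).as_matrix(),s['ee_pos'])
def plan(tgt,src=None,lin=.045,rot=.07):
    src=cur() if src is None else src
    D=np.linalg.inv(src)@tgt
    L=np.real(logm(D));w=np.array([L[2,1],L[0,2],L[1,0]]);v=L[:3,3]
    n=int(np.ceil(max(np.linalg.norm(v)/lin,np.linalg.norm(w)/rot)))
    print('n',n,'travel',(v/n/.06).round(3),'rot',(w/n/.08).round(3),'target p',tgt[:3,3].round(3))
    t=np.linspace(0,1,9)
    from scipy.linalg import expm
    print('path',[ (src@expm(L*a))[:3,3].round(2).tolist() for a in (.25,.5,.75)])
E
python3 - <<'E'
from h import *
g=(.5366,-.030,0)
plan(toolpose(g,.0446,back=.09))
plan(toolpose(g,.0446),toolpose(g,.0446,back=.09),lin=.03)
E
```

```text
n 19 travel [ 0.415 -0.097  0.078] rot [-0.357  0.23  -0.733] target p [ 0.404 -0.036  0.119]
path [[0.32, -0.38, 0.19], [0.38, -0.27, 0.17], [0.4, -0.16, 0.15]]
n 3 travel [-0.   0.   0.5] rot [0. 0. 0.] target p [ 0.456 -0.034  0.045]
path [[0.42, -0.04, 0.1], [0.43, -0.03, 0.08], [0.44, -0.03, 0.06]]
```

```bash
python3 -m creep '[{"travel":[0.415,-0.097,0.078],"delta_rot":[-0.357,0.23,-0.733],"gripper":0.6},{"travel":[0.415,-0.097,0.078],"delta_rot":[-0.357,0.23,-0.733],"gripper":0.6},{"travel":[0.415,-0.097,0.078],"delta_rot":[-0.357,0.23,-0.733],"gripper":0.6},{"travel":[0.415,-0.097,0.078],"delta_rot":[-0.357,0.23,-0.733],"gripper":0.6},{"travel":[0.415,-0.097,0.078],"delta_rot":[-0.357,0.23,-0.733],"gripper":0.6},{"travel":[0.415,-0.097,0.078],"delta_rot":[-0.357,0.23,-0.733],"gripper":0.6},{"travel":[0.415,-0.097,0.078],"delta_rot":[-0.357,0.23,-0.733],"gripper":0.6},{"travel":[0.415,-0.097,0.078],"delta_rot":[-0.357,0.23,-0.733],"gripper":0.6},{"travel":[0.415,-0.097,0.078],"delta_rot":[-0.357,0.23,-0.733],"gripper":0.6},{"travel":[0.415,-0.097,0.078],"delta_rot":[-0.357,0.23,-0.733],"gripper":0.6}]'
python3 -m creep '[{"travel":[0.415,-0.097,0.078],"delta_rot":[-0.357,0.23,-0.733],"gripper":0.6},{"travel":[0.415,-0.097,0.078],"delta_rot":[-0.357,0.23,-0.733],"gripper":0.6},{"travel":[0.415,-0.097,0.078],"delta_rot":[-0.357,0.23,-0.733],"gripper":0.6},{"travel":[0.415,-0.097,0.078],"delta_rot":[-0.357,0.23,-0.733],"gripper":0.6},{"travel":[0.415,-0.097,0.078],"delta_rot":[-0.357,0.23,-0.733],"gripper":0.6},{"travel":[0.415,-0.097,0.078],"delta_rot":[-0.357,0.23,-0.733],"gripper":0.6},{"travel":[0.415,-0.097,0.078],"delta_rot":[-0.357,0.23,-0.733],"gripper":0.6},{"travel":[0.415,-0.097,0.078],"delta_rot":[-0.357,0.23,-0.733],"gripper":0.6},{"travel":[0.415,-0.097,0.078],"delta_rot":[-0.357,0.23,-0.733],"gripper":0.6},{"travel":[0,0,0],"delta_rot":[0,0,0],"gripper":0.6},{"travel":[0,0,0],"delta_rot":[0,0,0],"gripper":0.6}]'
python3 - <<'E'
from h import *
import cv2
g=(.5366,-.030,0)
plan(toolpose(g,.0446,back=.09));print(cur().round(3))
m=eyes.camera_model('wrist');im=eyes.camera('wrist')
import pickle;pickle.dump(m,open('wm.pkl','wb'))
cv2.imwrite('pics/w1.png',im[:,:,::-1])
Rd=Ro.from_euler('z',.0446)
for l in [(-.107,.05,.082),(-.107,-.05,.082),(.065,.055,.022),(.065,-.055,.022)]: print(l,proj(m,Rd.apply(l)+g).round())
E
```

```text
time: 1.35
ee_pos: [0.3858, -0.2644, 0.167]
ee_rot: [0.851, 0.497, 0.12, 0.116]
wrist_force: [-0.4, -0.3, -0.4]
width: 0.603
gripper_force: 0.0
time: 2.72
ee_pos: [0.4164, -0.0409, 0.1214]
ee_rot: [0.659, 0.689, 0.217, 0.209]
wrist_force: [-0.7, 0.2, 0.8]
width: 0.596
gripper_force: 0.0
n 1 travel [ 0.093 -0.187 -0.086] rot [0.011 0.033 0.007] target p [ 0.404 -0.036  0.119]
path [[0.41, -0.04, 0.12], [0.41, -0.04, 0.12], [0.41, -0.04, 0.12]]
[[-0.044  0.818  0.574  0.416]
 [ 0.999  0.037  0.023 -0.041]
 [-0.002  0.574 -0.819  0.121]
 [ 0.     0.     0.     1.   ]]
(-0.107, 0.05, 0.082) [301. 134.]
(-0.107, -0.05, 0.082) [304. 278.]
(0.065, 0.055, 0.022) [414. 108.]
(0.065, -0.055, 0.022) [404. 210.]
```

View pics/w1.png

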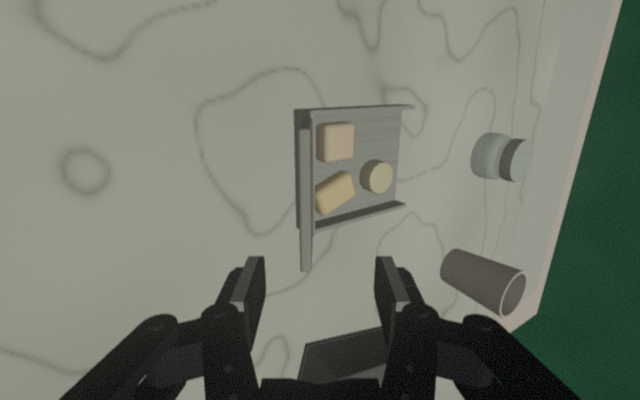

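The wrist view has the handle's edge at column ~306, rows 128–270, between the fingers. The lip ends are at (415,105) and (405,203). The dish is about 4 mm further to +y than fitted, which the grasp tolerates. I'll correct for it and go down.

Run:
```python
from h import *
import pickle
m=pickle.load(open('wm.pkl','rb'))
ob=[(m,l,p) for l,p in [((-.107,.05,.082),(306,128)),((-.107,-.05,.082),(306,271)),((.065,.055,.022),(415,105)),((.065,-.055,.022),(405,203))]]
A=[((322.5,242),(344.4,209.4),(-.107,.05,.082)),((363.75,240),(363,190),(-.107,-.05,.082)),
((318.25,178.25),(300,198),(.065,.055,.022)),((358.25,176.25),(320,178.6),(.065,-.055,.022))]
print(fit(ob,[.54,-.03,0,.04]))
for t,s,l in A: ob+=[('top',l,t),('side',l,s)]
p,_=fit(ob,[.54,-.03,0,.04]);print(p)
g=(p[0],p[1],0)
plan(toolpose(g,p[3],back=.09));plan(toolpose(g,p[3]),toolpose(g,p[3],back=.09),lin=.03)
```

```text
(array([ 0.54077126, -0.02685184, -0.00248095,  0.04238277]), [[0.8, 0.0], [0.8, 0.5], [0.2, 0.2], [0.5, 2.8]])
[ 0.53890738 -0.02672455 -0.00097072  0.04133479]
n 1 travel [ 0.158 -0.163 -0.062] rot [0.019 0.014 0.036] target p [ 0.406 -0.032  0.119]
path [[0.41, -0.04, 0.12], [0.41, -0.04, 0.12], [0.41, -0.03, 0.12]]
n 3 travel [0.  0.  0.5] rot [0. 0. 0.] target p [ 0.458 -0.03   0.045]
path [[0.42, -0.03, 0.1], [0.43, -0.03, 0.08], [0.44, -0.03, 0.06]]
```

```bash
python3 -m creep '[{"travel":[0.158,-0.163,-0.062],"delta_rot":[0.019,0.014,0.036],"gripper":0.6},{"travel":[0,0,0.3],"delta_rot":[0,0,0],"gripper":0.6},{"travel":[0,0,0.3],"delta_rot":[0,0,0],"gripper":0.6},{"travel":[0,0,0.3],"delta_rot":[0,0,0],"gripper":0.6},{"travel":[0,0,0.3],"delta_rot":[0,0,0],"gripper":0.6},{"travel":[0,0,0.3],"delta_rot":[0,0,0],"gripper":0.6},{"travel":[0,0,0],"delta_rot":[0,0,0],"gripper":0.6},{"travel":[0,0,0],"delta_rot":[0,0,0],"gripper":0.6}]' 60
python3 - <<'E'
from h import *
plan(toolpose((.5389,-.0267,0),.0413));print(cur().round(3))
E
```

```text
time: 3.78
ee_pos: [0.4562, -0.0292, 0.0446]
ee_rot: [0.66, 0.689, 0.217, 0.207]
wrist_force: [-0.5, 0.6, 0.1]
width: 0.597
gripper_force: 0.0
n 1 travel [-0.015  0.031  0.004] rot [-0.023 -0.014  0.004] target p [ 0.458 -0.03   0.045]
path [[0.46, -0.03, 0.04], [0.46, -0.03, 0.04], [0.46, -0.03, 0.05]]
[[-0.042  0.82   0.572  0.456]
 [ 0.999  0.034  0.025 -0.029]
 [ 0.001  0.572 -0.82   0.045]
 [ 0.     0.     0.     1.   ]]
```

Within 2 mm of the target. I'll close the gripper.

```bash
python3 -m creep '[{"travel":[0,0.03,0],"delta_rot":[0,0,0],"gripper":0.3},{"travel":[0,0,0],"delta_rot":[0,0,0],"gripper":0.3},{"travel":[0,0,0],"delta_rot":[0,0,0],"gripper":0.15},{"travel":[0,0,0],"delta_rot":[0,0,0],"gripper":0.15},{"travel":[0,0,0],"delta_rot":[0,0,0],"gripper":0},{"travel":[0,0,0],"delta_rot":[0,0,0],"gripper":0},{"travel":[0,0,0],"delta_rot":[0,0,0],"gripper":0},{"travel":[0,0,0],"delta_rot":[0,0,0],"gripper":0}]' 60
python3 - <<'E'
from h import *
c=cur();print(c.round(3))
up=c.copy();up[2,3]+=.12;plan(up,lin=.015)
E
```

```text
time: 4.78
ee_pos: [0.4579, -0.0291, 0.0453]
ee_rot: [0.66, 0.689, 0.217, 0.207]
wrist_force: [-1.6, -0.3, -0.3]
width: 0.078
gripper_force: 61.0
[[-0.042  0.819  0.572  0.458]
 [ 0.999  0.035  0.025 -0.029]
 [ 0.001  0.572 -0.82   0.045]
 [ 0.     0.     0.     1.   ]]
n 8 travel [ 0.     0.143 -0.205] rot [ 0. -0.  0.] target p [ 0.458 -0.029  0.165]
path [[0.46, -0.03, 0.08], [0.46, -0.03, 0.11], [0.46, -0.03, 0.14]]
```

```bash
python3 -m creep '[{"travel":[0,0.06,-0.086],"delta_rot":[0,0,0],"gripper":0},{"travel":[0,0.1,-0.143],"delta_rot":[0,0,0],"gripper":0},{"travel":[0,0.143,-0.205],"delta_rot":[0,0,0],"gripper":0},{"travel":[0,0.143,-0.205],"delta_rot":[0,0,0],"gripper":0},{"travel":[0,0.143,-0.205],"delta_rot":[0,0,0],"gripper":0},{"travel":[0,0.143,-0.205],"delta_rot":[0,0,0],"gripper":0},{"travel":[0,0.143,-0.205],"delta_rot":[0,0,0],"gripper":0},{"travel":[0,0.143,-0.205],"delta_rot":[0,0,0],"gripper":0},{"travel":[0,0.06,-0.086],"delta_rot":[0,0,0],"gripper":0},{"travel":[0,0,0],"delta_rot":[0,0,0],"gripper":0},{"travel":[0,0,0],"delta_rot":[0,0,0],"gripper":0}]'
python3 - <<'E'
from h import *
import cv2
c=cur();print(c.round(3))
ts=[eyes.camera(n)[:,:,::-1] for n in('top','side')]
a=cv2.resize(ts[0][130:280,250:450],(600,450));b=cv2.resize(ts[1][90:240,280:440],(480,450))
cv2.imwrite('pics/l.png',cv2.resize(cv2.convertScaleAbs(np.hstack([a,b]),alpha=1.4),(800,333)))
# pour prep: lip at box x -0.04, heading -0.22
box=np.array([.5428,-.3284]);byaw=-.203;yaw=-.2
lip=np.r_[box+Ro.from_euler('z',byaw).apply([-.035,0,0])[:2],0.10]
plan(toolpose(lip,yaw,0,ref=(.065,0,.005)),lin=.02)
E
```

```text
time: 6.15
ee_pos: [0.4573, -0.0291, 0.1575]
ee_rot: [0.66, 0.689, 0.216, 0.207]
wrist_force: [-0.1, 0.9, -3.2]
width: 0.076
gripper_force: 60.6
[[-0.043  0.82   0.57   0.457]
 [ 0.999  0.034  0.025 -0.029]
 [ 0.001  0.571 -0.821  0.158]
 [ 0.     0.     0.     1.   ]]
n 15 travel [-0.3   -0.076 -0.03 ] rot [-0.003 -0.116  0.165] target p [ 0.365 -0.292  0.14 ]
path [[0.44, -0.1, 0.15], [0.42, -0.16, 0.15], [0.39, -0.23, 0.14]]
```

View pics/l.png

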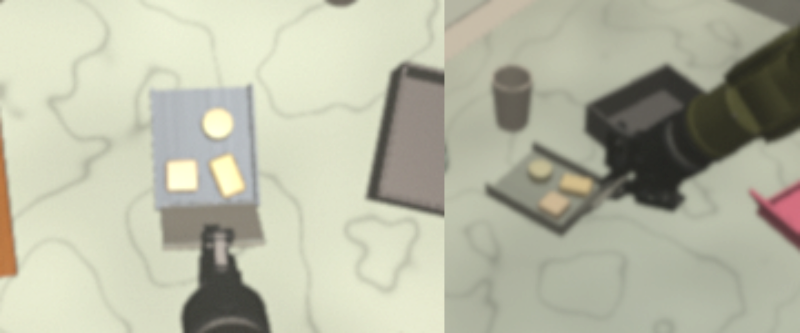

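The crops show the dish lifted level, with all three soaps still on it. I'll move it over the box.

```bash
python3 -m creep '[{"travel":[-0.15,-0.038,-0.015],"delta_rot":[0,-0.058,0.083],"gripper":0},{"travel":[-0.3,-0.076,-0.03],"delta_rot":[0,-0.116,0.165],"gripper":0},{"travel":[-0.3,-0.076,-0.03],"delta_rot":[0,-0.116,0.165],"gripper":0},{"travel":[-0.3,-0.076,-0.03],"delta_rot":[0,-0.116,0.165],"gripper":0},{"travel":[-0.3,-0.076,-0.03],"delta_rot":[0,-0.116,0.165],"gripper":0},{"travel":[-0.3,-0.076,-0.03],"delta_rot":[0,-0.116,0.165],"gripper":0},{"travel":[-0.3,-0.076,-0.03],"delta_rot":[0,-0.116,0.165],"gripper":0},{"travel":[-0.3,-0.076,-0.03],"delta_rot":[0,-0.116,0.165],"gripper":0},{"travel":[-0.3,-0.076,-0.03],"delta_rot":[0,-0.116,0.165],"gripper":0}]'
python3 -m creep '[{"travel":[-0.3,-0.076,-0.03],"delta_rot":[0,-0.116,0.165],"gripper":0},{"travel":[-0.3,-0.076,-0.03],"delta_rot":[0,-0.116,0.165],"gripper":0},{"travel":[-0.3,-0.076,-0.03],"delta_rot":[0,-0.116,0.165],"gripper":0},{"travel":[-0.3,-0.076,-0.03],"delta_rot":[0,-0.116,0.165],"gripper":0},{"travel":[-0.3,-0.076,-0.03],"delta_rot":[0,-0.116,0.165],"gripper":0},{"travel":[-0.3,-0.076,-0.03],"delta_rot":[0,-0.116,0.165],"gripper":0},{"travel":[-0.15,-0.038,-0.015],"delta_rot":[0,-0.058,0.083],"gripper":0},{"travel":[0,0,0],"delta_rot":[0,0,0],"gripper":0},{"travel":[0,0,0],"delta_rot":[0,0,0],"gripper":0}]'
python3 - <<'E'
from h import *
import cv2
c=cur();print(c.round(3),monitor.observe()['q'].round(2))
ts=[eyes.camera(n)[:,:,::-1] for n in('top','side')]
a=cv2.resize(ts[0][130:280,340:540],(600,450));b=cv2.resize(ts[1][70:220,280:440],(480,450))
cv2.imwrite('pics/b.png',cv2.resize(cv2.convertScaleAbs(np.hstack([a,b]),alpha=1.4),(800,333)))
box=np.array([.5428,-.3284]);byaw=-.203;yaw=-.2
lip=np.r_[box+Ro.from_euler('z',byaw).apply([-.035,0,0])[:2],0.10]
k=dict(ref=(.065,0,.005))
plan(toolpose(lip,yaw,0,**k))
plan(toolpose(lip,yaw,.96,**k),lin=.02,rot=.05)
E
```

```text
time: 7.38
ee_pos: [0.4143, -0.1826, 0.1486]
ee_rot: [0.706, 0.641, 0.201, 0.222]
wrist_force: [-0.0, 0.1, -2.4]
width: 0.078
gripper_force: 60.6
time: 8.5
ee_pos: [0.3679, -0.2924, 0.1413]
ee_rot: [0.738, 0.604, 0.19, 0.232]
wrist_force: [0.6, -0.2, -3.0]
width: 0.078
gripper_force: 60.6
[[ 0.198  0.804  0.561  0.368]
 [ 0.98  -0.163 -0.113 -0.292]
 [ 0.     0.572 -0.82   0.141]
 [ 0.     0.     0.     1.   ]] [-0.97 -0.08 -0.94  0.25  0.41  0.9 ]
n 1 travel [-0.01  -0.046 -0.012] rot [-0.015 -0.009  0.012] target p [ 0.365 -0.292  0.14 ]
path [[0.37, -0.29, 0.14], [0.37, -0.29, 0.14], [0.37, -0.29, 0.14]]
n 20 travel [ 0.006  0.089 -0.075] rot [ 0.587 -0.098 -0.068] target p [ 0.46  -0.292  0.24 ]
path [[0.38, -0.29, 0.17], [0.4, -0.29, 0.2], [0.43, -0.29, 0.22]]
```

View pics/b.png

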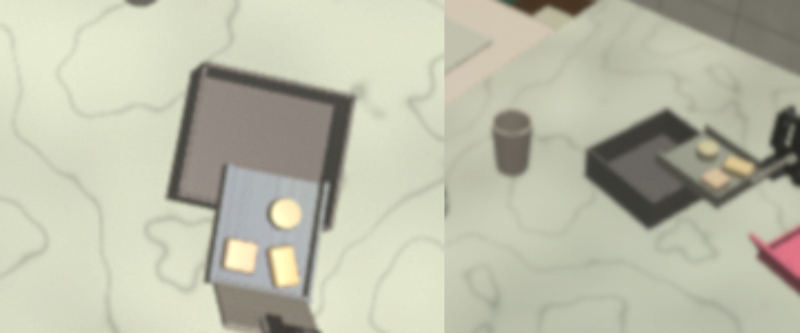

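The view shows the level dish with all three soaps, its lip from about (441,204) to (486,212) in full-frame pixels and a little towards the box's -y wall. I'll measure that offset, and fix the Euler order in the planner.

```bash
sed -i "s/'zy'/'ZY'/" h.py
python3 - <<'E'
from h import *
for p in((441.3,204.3),(486.3,211.9)):
    w=onz(p,.117);d=np.r_[w[:2]-[.5428,-.3284],0];print(w,Ro.from_euler('z',.203).apply(d))
E
```

```text
[ 0.51719807 -0.26705281  0.117     ] [-0.03744435  0.05492592  0.        ]
[ 0.49893918 -0.37453934  0.117     ] [-0.0336581  -0.05403465  0.        ]
```

The lip is centred in the box after all. Now the tipping screw about the lip.

Run:
```python
from h import *
box=np.array([.5428,-.3284])
lip=np.r_[box+Ro.from_euler('z',-.203).apply([-.035,0,0])[:2],0.10]
k=dict(ref=(.065,0,.005))
plan(toolpose(lip,-.2,.96,**k),lin=.02,rot=.05)
```

```text
n 20 travel [-0.001  0.091 -0.077] rot [ 0.599 -0.     0.001] target p [ 0.459 -0.311  0.243]
path [[0.38, -0.3, 0.17], [0.4, -0.3, 0.2], [0.43, -0.3, 0.23]]
```

```bash
python3 -m creep '[{"travel":[0,0.045,-0.038],"delta_rot":[0.3,0,0],"gripper":0},{"travel":[0,0.091,-0.077],"delta_rot":[0.6,0,0],"gripper":0},{"travel":[0,0.091,-0.077],"delta_rot":[0.6,0,0],"gripper":0},{"travel":[0,0.091,-0.077],"delta_rot":[0.6,0,0],"gripper":0},{"travel":[0,0.091,-0.077],"delta_rot":[0.6,0,0],"gripper":0},{"travel":[0,0.091,-0.077],"delta_rot":[0.6,0,0],"gripper":0},{"travel":[0,0.091,-0.077],"delta_rot":[0.6,0,0],"gripper":0},{"travel":[0,0.091,-0.077],"delta_rot":[0.6,0,0],"gripper":0},{"travel":[0,0.091,-0.077],"delta_rot":[0.6,0,0],"gripper":0},{"travel":[0,0.091,-0.077],"delta_rot":[0.6,0,0],"gripper":0},{"travel":[0,0.091,-0.077],"delta_rot":[0.6,0,0],"gripper":0}]'
python3 -m creep '[{"travel":[0,0.091,-0.077],"delta_rot":[0.6,0,0],"gripper":0},{"travel":[0,0.091,-0.077],"delta_rot":[0.6,0,0],"gripper":0},{"travel":[0,0.091,-0.077],"delta_rot":[0.6,0,0],"gripper":0},{"travel":[0,0.091,-0.077],"delta_rot":[0.6,0,0],"gripper":0},{"travel":[0,0.091,-0.077],"delta_rot":[0.6,0,0],"gripper":0},{"travel":[0,0.091,-0.077],"delta_rot":[0.6,0,0],"gripper":0},{"travel":[0,0,0],"delta_rot":[0,0,0],"gripper":0},{"travel":[0,0,0],"delta_rot":[0,0,0],"gripper":0},{"travel":[0,0,0],"delta_rot":[0,0,0],"gripper":0},{"travel":[0,0,0],"delta_rot":[0,0,0],"gripper":0},{"travel":[0,0,0],"delta_rot":[0,0,0],"gripper":0},{"travel":[0,0,0],"delta_rot":[0,0,0],"gripper":0}]'
python3 - <<'E'
from h import *
import cv2
c=cur();print(c.round(3))
ts=[eyes.camera(n)[:,:,::-1] for n in('top','side')]
a=cv2.resize(ts[0][130:280,340:540],(600,450));b=cv2.resize(ts[1][70:220,280:440],(480,450))
cv2.imwrite('pics/p.png',cv2.resize(cv2.convertScaleAbs(np.hstack([a,b]),alpha=1.4),(800,333)))
E
```

```text
time: 9.98
ee_pos: [0.4032, -0.2992, 0.2075]
ee_rot: [0.773, 0.633, 0.034, 0.041]
wrist_force: [-0.6, 0.4, -2.7]
width: 0.078
gripper_force: 60.5
time: 11.48
ee_pos: [0.4344, -0.3063, 0.2344]
ee_rot: [0.771, 0.63, -0.058, -0.07]
wrist_force: [-0.1, 0.6, -3.0]
width: 0.075
gripper_force: 60.5
[[ 0.198  0.964 -0.177  0.434]
 [ 0.98  -0.195  0.036 -0.306]
 [-0.    -0.181 -0.983  0.234]
 [ 0.     0.     0.     1.   ]]
```

View pics/p.png

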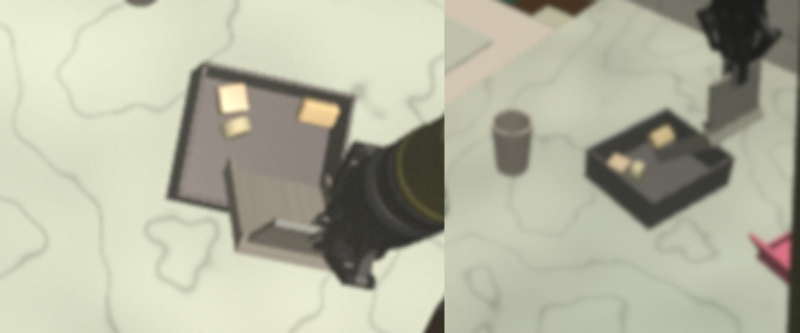

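All three soaps are in the box, at crop (233,98), (236,127) and (320,112), and the dish is empty and still held. I'll raise it, level it and carry it to the drainer.

Run:
```python
from h import *
c=cur();u=c.copy();u[2,3]+=.08;plan(u,lin=.03)
plan(toolpose((.4886,.272,.118),.1326),u,lin=.05)
```

```text
n 3 travel [-0.    -0.081 -0.437] rot [0. 0. 0.] target p [ 0.434 -0.306  0.314]
path [[0.43, -0.31, 0.25], [0.43, -0.31, 0.27], [0.43, -0.31, 0.29]]
n 13 travel [ 0.72  -0.104  0.197] rot [-0.755  0.07  -0.32 ] target p [0.408 0.261 0.163]
path [[0.43, -0.16, 0.28], [0.43, -0.02, 0.24], [0.42, 0.12, 0.2]]
```

```bash
python3 -m creep '[{"travel":[0,-0.081,-0.437],"delta_rot":[0,0,0],"gripper":0},{"travel":[0,-0.081,-0.437],"delta_rot":[0,0,0],"gripper":0},{"travel":[0,-0.081,-0.437],"delta_rot":[0,0,0],"gripper":0},{"travel":[0.36,-0.052,0.1],"delta_rot":[-0.377,0.035,-0.16],"gripper":0},{"travel":[0.72,-0.104,0.197],"delta_rot":[-0.755,0.07,-0.32],"gripper":0},{"travel":[0.72,-0.104,0.197],"delta_rot":[-0.755,0.07,-0.32],"gripper":0},{"travel":[0.72,-0.104,0.197],"delta_rot":[-0.755,0.07,-0.32],"gripper":0},{"travel":[0.72,-0.104,0.197],"delta_rot":[-0.755,0.07,-0.32],"gripper":0},{"travel":[0.72,-0.104,0.197],"delta_rot":[-0.755,0.07,-0.32],"gripper":0},{"travel":[0.72,-0.104,0.197],"delta_rot":[-0.755,0.07,-0.32],"gripper":0}]'
python3 -m creep '[{"travel":[0.72,-0.104,0.197],"delta_rot":[-0.755,0.07,-0.32],"gripper":0},{"travel":[0.72,-0.104,0.197],"delta_rot":[-0.755,0.07,-0.32],"gripper":0},{"travel":[0.72,-0.104,0.197],"delta_rot":[-0.755,0.07,-0.32],"gripper":0},{"travel":[0.72,-0.104,0.197],"delta_rot":[-0.755,0.07,-0.32],"gripper":0},{"travel":[0.72,-0.104,0.197],"delta_rot":[-0.755,0.07,-0.32],"gripper":0},{"travel":[0.72,-0.104,0.197],"delta_rot":[-0.755,0.07,-0.32],"gripper":0},{"travel":[0,0,0],"delta_rot":[0,0,0],"gripper":0},{"travel":[0,0,0],"delta_rot":[0,0,0],"gripper":0}]'
python3 - <<'E'
from h import *
import cv2
c=cur();print(c.round(3))
h=toolpose((.4886,.272,.06),.1326)
plan(h)
ts=[eyes.camera(n)[:,:,::-1] for n in('top','side')]
a=cv2.resize(ts[0][150:300,130:330],(600,450));b=cv2.resize(ts[1][160:310,200:360],(480,450))
cv2.imwrite('pics/d.png',cv2.resize(cv2.convertScaleAbs(np.hstack([a,b]),alpha=1.4),(800,333)))
E
```

```text
time: 12.82
ee_pos: [0.4293, -0.0197, 0.2437]
ee_rot: [0.716, 0.69, 0.087, 0.066]
wrist_force: [1.2, 0.2, -1.8]
width: 0.076
gripper_force: 60.5
time: 13.82
ee_pos: [0.4118, 0.2395, 0.1712]
ee_rot: [0.636, 0.717, 0.215, 0.188]
wrist_force: [-0.2, -1.0, -2.5]
width: 0.08
gripper_force: 60.6
[[-0.12   0.831  0.542  0.412]
 [ 0.993  0.099  0.069  0.239]
 [ 0.004  0.547 -0.837  0.171]
 [ 0.     0.     0.     1.   ]]
n 2 travel [ 0.183 -0.312  0.451] rot [-0.202  0.021 -0.075] target p [0.408 0.261 0.105]
path [[0.41, 0.24, 0.15], [0.41, 0.25, 0.14], [0.41, 0.26, 0.12]]
```

View pics/d.png

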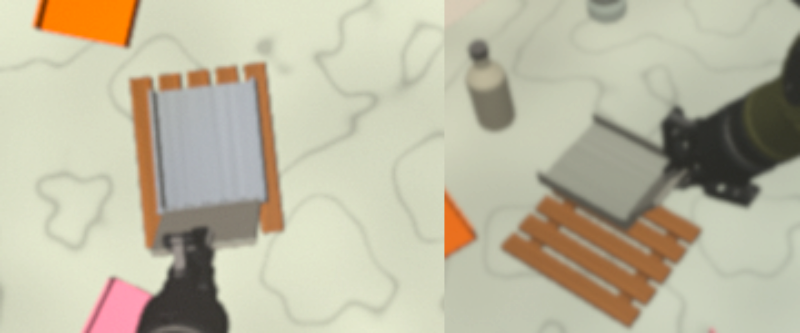

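The empty dish hangs over the drainer, about 2 cm short in y, which the next move corrects.

```bash
python3 -m creep '[{"travel":[0.092,-0.156,0.226],"delta_rot":[-0.1,0.01,-0.038],"gripper":0},{"travel":[0.092,-0.156,0.226],"delta_rot":[-0.1,0.01,-0.038],"gripper":0},{"travel":[0.092,-0.156,0.226],"delta_rot":[-0.1,0.01,-0.038],"gripper":0},{"travel":[0.092,-0.156,0.226],"delta_rot":[-0.1,0.01,-0.038],"gripper":0},{"travel":[0,0,0],"delta_rot":[0,0,0],"gripper":0},{"travel":[0,0,0],"delta_rot":[0,0,0],"gripper":0}]'
python3 - <<'E'
from h import *
plan(toolpose((.4886,.272,.018),.1326),lin=.006)
E
```

```text
time: 14.68
ee_pos: [0.4099, 0.2615, 0.1067]
ee_rot: [0.629, 0.716, 0.227, 0.199]
wrist_force: [0.1, -0.5, -2.5]
width: 0.079
gripper_force: 60.6
n 8 travel [-0.    -0.055  0.072] rot [ 0.003  0.    -0.005] target p [0.408 0.261 0.063]
path [[0.41, 0.26, 0.1], [0.41, 0.26, 0.09], [0.41, 0.26, 0.07]]
```

```bash
python3 -m creep '[{"travel":[0,-0.055,0.072],"delta_rot":[0,0,0],"gripper":0},{"travel":[0,-0.055,0.072],"delta_rot":[0,0,0],"gripper":0},{"travel":[0,-0.055,0.072],"delta_rot":[0,0,0],"gripper":0},{"travel":[0,-0.055,0.072],"delta_rot":[0,0,0],"gripper":0},{"travel":[0,-0.055,0.072],"delta_rot":[0,0,0],"gripper":0},{"travel":[0,-0.055,0.072],"delta_rot":[0,0,0],"gripper":0},{"travel":[0,-0.05,0.07],"delta_rot":[0,0,0],"gripper":0},{"travel":[0,0,0],"delta_rot":[0,0,0],"gripper":0},{"travel":[0,0,0],"delta_rot":[0,0,0],"gripper":0}]'
```

```text
time: 15.8
ee_pos: [0.4076, 0.2619, 0.0681]
ee_rot: [0.628, 0.717, 0.227, 0.198]
wrist_force: [-0.2, -0.4, -2.3]
width: 0.074
gripper_force: 60.7
```

```bash
python3 -m creep '[{"travel":[0,-0.019,0.027],"delta_rot":[0,0,0],"gripper":0},{"travel":[0,0,0],"delta_rot":[0,0,0],"gripper":0},{"travel":[0,-0.019,0.027],"delta_rot":[0,0,0],"gripper":0},{"travel":[0,0,0],"delta_rot":[0,0,0],"gripper":0},{"travel":[0,0,0],"delta_rot":[0,0,0],"gripper":0}]'
```

```text
time: 16.42
ee_pos: [0.4075, 0.2619, 0.064]
ee_rot: [0.628, 0.717, 0.227, 0.198]
wrist_force: [-0.3, -0.6, -1.9]
width: 0.078
gripper_force: 60.7
```

```bash
python3 -m creep '[{"travel":[0,-0.01,0.014],"delta_rot":[0,0,0],"gripper":0},{"travel":[0,0,0],"delta_rot":[0,0,0],"gripper":0},{"travel":[0,0,0],"delta_rot":[0,0,0],"gripper":0}]'
python3 -m creep '[{"travel":[0,-0.01,0.014],"delta_rot":[0,0,0],"gripper":0},{"travel":[0,0,0],"delta_rot":[0,0,0],"gripper":0},{"travel":[0,0,0],"delta_rot":[0,0,0],"gripper":0}]'
```

```text
time: 16.8
ee_pos: [0.4077, 0.262, 0.0633]
ee_rot: [0.628, 0.717, 0.227, 0.198]
wrist_force: [-3.8, -0.8, 2.7]
width: 0.077
gripper_force: 61.7
time: 17.18
ee_pos: [0.4077, 0.262, 0.0633]
ee_rot: [0.628, 0.717, 0.228, 0.199]
wrist_force: [-14.1, -3.9, 18.9]
width: 0.079
gripper_force: 64.5
```

In contact with the slats. I'll ease off a little and open.

```bash
python3 -m creep '[{"travel":[0,0.01,-0.014],"delta_rot":[0,0,0],"gripper":0},{"travel":[0,0,0],"delta_rot":[0,0,0],"gripper":0},{"travel":[0,0,0],"delta_rot":[0,0,0],"gripper":0.3},{"travel":[0,0,0],"delta_rot":[0,0,0],"gripper":0.5},{"travel":[0,0,0],"delta_rot":[0,0,0],"gripper":0.5},{"travel":[0,0,0],"delta_rot":[0,0,0],"gripper":0.5},{"travel":[0,0,0],"delta_rot":[0,0,0],"gripper":0.5}]'
python3 -m creep '[{"travel":[0,0,-0.3],"delta_rot":[0,0,0],"gripper":0.5},{"travel":[0,0,-0.4],"delta_rot":[0,0,0],"gripper":0.5},{"travel":[0,0,-0.4],"delta_rot":[0,0,0],"gripper":0.5},{"travel":[0,0,-0.4],"delta_rot":[0,0,0],"gripper":0.5},{"travel":[0,0,-0.4],"delta_rot":[0,0,0],"gripper":0.5},{"travel":[0,0,0],"delta_rot":[0,0,0],"gripper":0.5},{"travel":[0,0,0],"delta_rot":[0,0,0],"gripper":0.5}]'
python3 - <<'E'
from h import *
import cv2
ts=[eyes.camera(n)[:,:,::-1] for n in('top','side')]
a=cv2.resize(ts[0][120:300,170:520],(700,360));b=cv2.resize(ts[1][90:310,200:440],(393,360))
cv2.imwrite('pics/e.png',cv2.resize(cv2.convertScaleAbs(np.hstack([a,b]),alpha=1.4),(800,263)))
E
```

```text
time: 18.05
ee_pos: [0.4075, 0.2619, 0.063]
ee_rot: [0.628, 0.717, 0.227, 0.198]
wrist_force: [0.0, 0.3, 0.8]
width: 0.502
gripper_force: 0.0
time: 18.92
ee_pos: [0.3426, 0.2531, 0.1558]
ee_rot: [0.628, 0.717, 0.227, 0.198]
wrist_force: [-0.3, 0.0, 0.7]
width: 0.497
gripper_force: 0.0
```

View pics/e.png

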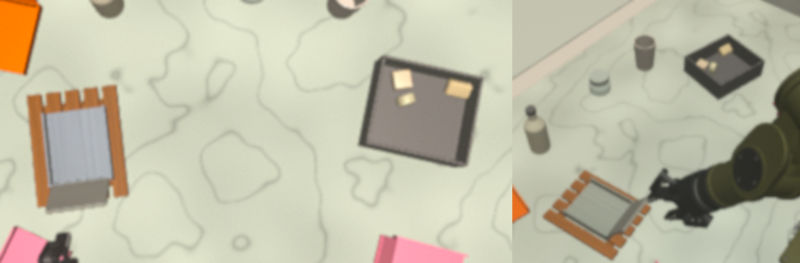

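The dish stands in the middle of the drainer at (78,145), and the soaps lie still in the box around (400–460,90). The gripper is clear.

```bash
python3 -c "
from rig import ctrl
print(ctrl.hand_in())"
```

```text
the job is handed in; nothing more can be done
None
```

The job is handed in at about 19 s: the last pictures show all three soaps in the grey box, the empty dish released upright in the middle of the drainer, and the tumbler, bottle and jar where they stood; no verdict was returned.

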